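# Re-zero a vacuum throttle and back it off two marks

## Task

On the blue vacuum throttle valve, turn the knob clockwise until its needle touches the seat and it stops (the white pointer at the red mark), then back it off counter-clockwise by two marks of the dial and let go. Leave the orange valve's setting and the spare suction cup alone.

Things in the scene. Friction and masses are not known exactly. Their poses are not given: they have to be found in the camera images.
- blue_valve_wing (a point): Centre of the blue knob's grip wing, on its vertical axis, 76 mm above the table. Fixed aluminium block 110 x 110 x 40, white dial (radius 52, top at 44), blue knob disc (radius 30, top at 54), upright wing on it 56 long, 16 thick, from 54 to 90 above the table. Axes turn with the knob: z up, x along the wing (white pointer stripe on the -x half), y across its thickness
- blue_valve (a joint): Opening of the blue valve, rad: 0 = on its seat (hard stop, pointer at the thick red mark); grows counter-clockwise seen from above to a stop at 2.09. Marks every 30 degrees: 0 (red), then 0.524, 1.047, 1.571, 2.094 (black). Starts at 0.65 to 1.45. No spring, no detents: steady friction of 0.08 N m, stays where left
- orange_valve_tip (a point): Pointer end of the orange valve's wing, 28 mm from that knob's axis, 76 mm above the table; same build and size as the blue valve, axes at least 200 mm apart; leave it as set. x points from this end towards the knob's axis
- spare_cup_mid (a point): Middle of a loose spare blue bellows suction cup with a steel stem, 52 wide and 46 mm tall, standing on the table; 23 mm above its foot
Not all that is in view belongs to the job. What is shaped like the part that bears blue_valve_wing but brown, pink or purple is not meant.

How it is judged (in metres and radians):
On the way:
1. the blue valve is turned down onto its seat (within 8 degrees) (value of joint blue_valve below 0.14 rad), for 0.2 s.
At the end, for the whole second after the job is handed in: After having been on its seat, the blue knob rests at the second mark past the red one (60 degrees open, within 12.5 degrees), still and released (value of joint blue_valve between 0.827 and 1.267 rad and velocity of joint blue_valve between -0.05 and 0.05 rad/s); the robot touches nothing.
It fails at once if the orange valve's setting is changed (its pointer end moves by more than 6 mm) (distance of orange_valve_tip from where it was at the start of the episode above 0.006 m).
It fails at once if the spare suction cup is pushed by more than 20 mm (distance of spare_cup_mid from where it was at the start of the episode above 0.02 m).
It also fails if it takes over 38 s, if anything falls off the work surface, if the arm or the gripper's body presses on something with over 40 N, if the wrist force passes 120 N, or if a joint passes its speed limit or range.

## Robot

A 6-joint arm with a two-finger parallel gripper is mounted at the origin on the work surface. World frame = base frame: x ahead of the robot, y to its left, z up, the work surface at z = 0. Lengths are in mm, angles in degrees, forces in N, time in s.
With the tool pointing down it reaches from about 300 to 850 mm from the base axis. Payload 4.2 kg.
Tool frame: the origin (TCP) lies at the very end of the fingers, on their centre line; the grasp point (between the pads) lies 19 mm behind it (env.grip_point_offset is the distance from the TCP to the grasp point, in mm); z points along the fingers, y is the line along which they close (so a half turn about z gives the same grasp; the last joint's range is limited). The gripper opens to 91 mm and grips with 3 to 60 N. Pads are 32 mm wide; open, the fingers measure 118 mm over their backs; the gripper's body (76 mm by 178 mm) begins 60 mm behind the grasp point.
Start: joints at [-76.318, 18.312, 89.639, -0, 72.044, -1.146], TCP at [147.157, -555.869, 192.376] pointing down, gripper open.
Joint ranges: [-177.97, 177.97], [-48.28, 115.42], [12.27, 149.76], [-77.06, 257.06], [2.81, 150.46], [-146.56, 146.56]. Speed limits (degrees/s): [147.25, 147.25, 180, 180, 180, 180].

## Interface

Orientations are given as [roll, pitch, yaw] about the fixed x, y, z axes, in that order (R = Rz(yaw) Ry(pitch) Rx(roll)).
In Python, from workcell import env gives the robot as it stands. The module is installed in compiled form; this text tells all that it offers.
- The arm moves only by the tool arm_command, never from a script. Its argument "rows" is a list of rows, each an object with "delta_pos": the shift along the tool's x, y, z in mm, a list of three; "roll": the turn about the tool's z in units of 5 degrees (1.0 is 5 degrees); "jaw": the opening in per cent of the stroke, from 0 (shut) to 100 (fully open). A call has 1 to 20 rows; each row is the pose to reach, as a shift and turn from the pose commanded when the call began, along the tool's axes at that moment; what a row does not reach only later rows make up. A row lasts 1/12 s, in which the tool goes at most 41.7 mm and 7.16 degrees, less where a joint would pass 70% of its speed; a pose out of reach is approached as far as the arm can. A call with a gripper value outside its range is refused whole. The fingers move at their own pace and stop on an object; "squeeze" is the grip in N (left out, the last holds). Time passes only in rows, so rows that repeat a pose let the fingers close. It gives the time, the measured TCP pose, the force, the opening and the grip force at its end, in the units of the state.
- env.state(): the state, without advancing time (a new reading comes with each control period).
- env.grab_frame(name): name is "scene" or "top" or "wrist"; returns a dict with "img" (420x560x3 uint8, blue, green, red), "z_map" (420x560 float32, mm along the optical axis (not along the pixel's ray), 0 where there is no reading), "fov_y" (degrees; the focal length in pixels is half the picture's height over the tangent of half this angle, whatever the lens; pixels are square), "cx", "cy" (the principal point, pixels), "dist" ([k1, k2, p1, p2, k3] as OpenCV has them; the pictures are not rectified), "R" (3x3) and "t" (3): a world point X has camera coordinates R X + t; the wrist camera has in their place "T_tool_cam" (4x4, takes a point from camera to tool coordinates, whose origin is the TCP and whose axes are the flange's). Camera axes: x right, y down, z forward; pixel columns grow to the right and rows downward; lengths in mm; the calibration is good to about 2 mm. A picture is of the moment at which its call begins: read the wrist's pose just before it.
- env.job_done(): hands the job in; it is judged then, once.
The state is a dict: "time_s": time; "qpos": joint angles; "qvel": joint speeds; "effort": joint torques, N m; "ee_pos": TCP position; "ee_rot": TCP orientation; "force": force on the tool from outside, world axes, zero at the start; "torque": the same for the moment, N m; "gripper_width": finger opening in mm; "gripper_force": force on a finger pad.
Only numpy, scipy, OpenCV 4.12 (cv2) and the standard library are available. Lean on these libraries where they do the work, as an engineer would, in place of code of your own. Each camera call takes 0.05 s, during which the arm holds its last target. There are 200 camera calls.

## Working session

There is one attempt and no reset: what is moved stays moved. The work goes in short steps, Python scripts to look and compute and a tool call to move; the robot and the scene stay as the last step left them, time stands still between calls to the robot, and variables do not carry over. Pictures are saved under pics/ and viewed, at most 10 in all, crops included, and the job is handed in when it is done.

Besides the shell and the picture viewer there is one more tool, called after "Request:" in YAML: its name, and indented under it one key for each argument. arm_command: Moves the arm, as the interface text tells. Its arguments: {"type":"object","properties":{"rows":{"type":"array"},"squeeze":{"type":"number"}},"required":["rows"]}

```bash
mkdir -p pics; cat > h.py <<'E'
import numpy as np, cv2
from workcell import env
def f_of(f): return 210/np.tan(np.radians(f["fov_y"])/2)
def pts(f,uv):
    fl=f_of(f);K=np.array([[fl,0,f["cx"]],[0,fl,f["cy"]],[0,0,1]])
    uv=np.asarray(uv,float).reshape(-1,2)
    n=cv2.undistortPoints(uv[:,None],K,np.array(f["dist"],float))[:,0]
    z=f["z_map"][uv[:,1].round().astype(int),uv[:,0].round().astype(int)]
    C=np.c_[n*z[:,None],z]
    return (C-np.array(f["t"]))@np.array(f["R"]),z
E
python3 - <<'E'
from h import *
s=env.state();print(s["time_s"],s["ee_pos"],s["ee_rot"],s["gripper_width"])
import pickle
for n in("top","scene"):
    f=env.grab_frame(n);cv2.imwrite(f"pics/{n}.png",f["img"]);pickle.dump(f,open(n+".pkl","wb"))
f=pickle.load(open("top.pkl","rb"))
vv,uu=np.nonzero(f["z_map"]>0);P,z=pts(f,np.c_[uu,vv])
img=f["img"][vv,uu];hsv=cv2.cvtColor(img[None],cv2.COLOR_BGR2HSV)[0]
for nm,lo,hi in(("blue",95,125),("orange",5,20)):
    m=((hsv[:,0]>lo)&(hsv[:,0]<hi)&(hsv[:,1]>110)&(P[:,2]>15))
    mk=np.zeros(f["z_map"].shape,np.uint8);mk[vv[m],uu[m]]=1
    k,L,st,c=cv2.connectedComponentsWithStats(mk)
    for i in range(1,k):
        if st[i,4]>40:
            q=P[m][L[vv[m],uu[m]]==i];print(nm,st[i],c[i].round(),q.mean(0).round(),q[:,2].max().round())
E
```

```text
0.0 [ 147.02470561 -555.33498101  191.53544758] [-1.79900100e+02 -1.59633432e-03  1.48265018e+01] 91.40288574848506
blue [ 30  68  67  63 621] [ 64. 101.] [792. 598.  20.] 29.0
blue [245 185  28  27 547] [259. 199.] [559. 167.  66.] 93.0
blue [224 193   6  10  42] [226. 197.] [568. 239.  28.] 34.0
blue [174 209  22  22 275] [185. 220.] [521. 329.  21.] 37.0
blue [380 209   9  11  60] [384. 214.] [ 526. -103.   27.] 33.0
orange [405 186  30  29 620] [419. 200.] [ 549. -167.   66.] 94.0
orange [ 210  249   70   67 2733] [244. 282.] [386. 201.  47.] 96.0
```

View pics/top.png

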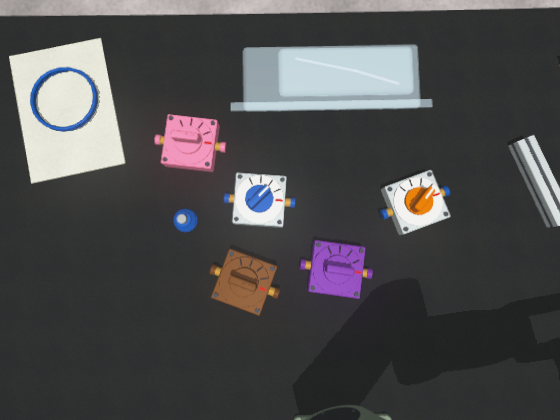

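View pics/scene.png

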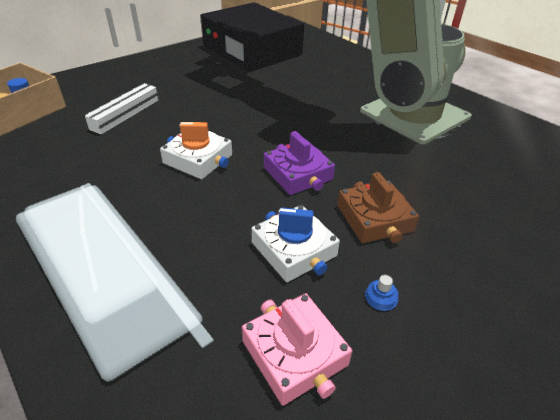

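The top view shows the blue valve at (259,199), with the pointer up-right and the red mark on the right at (281,200). The orange valve is at (419,200) and the spare cup at (185,220). The scene view confirms that layout. Next I'll measure the wing.

```bash
python3 - <<'E'
from h import *
import pickle
f=pickle.load(open("top.pkl","rb"))
uu,vv=[a.ravel() for a in np.meshgrid(np.arange(220,300),np.arange(160,240))]
P,z=pts(f,np.c_[uu,vv])
def fit(m,n):
    q=P[m];c,sz,_=cv2.minAreaRect(q[:,:2].astype(np.float32));w,v=np.linalg.eigh(np.cov(q[:,:2].T))
    print(n,m.sum(),q.mean(0).round(1),np.round(c,1),np.round(sz,1),np.degrees(np.arctan2(v[1,1],v[0,1])).round(1))
w=(P[:,2]>80);fit(w,"wing")
fit((P[:,2]>30)&(P[:,2]<50)&(z>0),"block")
hsv=cv2.cvtColor(f["img"][vv,uu][None],cv2.COLOR_BGR2HSV)[0]
fit(w&(hsv[:,1]<80),"ptr")
fit(((hsv[:,0]<8)|(hsv[:,0]>172))&(hsv[:,1]>120)&(P[:,2]>30),"red")
s=pickle.load(open("top.pkl","rb"))["img"][160:240,210:310];cv2.imwrite("pics/c.png",cv2.resize(s,None,fx=7,fy=7,interpolation=2))
E
```

```text
wing 246 [549.5 163.  178.4] [511.4 160.9] [146.1  49.9] -165.8
block 2028 [560.1 166.7  42. ] [561.8 167.6] [152.  112.2] 101.7
ptr 55 [525.3 145.1 408.6] [512.7 148. ] [146.1  23.9] -169.1
red 9 [558.3 126.2  44.9] [558.6 125.4] [ 2.8 10.7] 84.9
```

View pics/c.png

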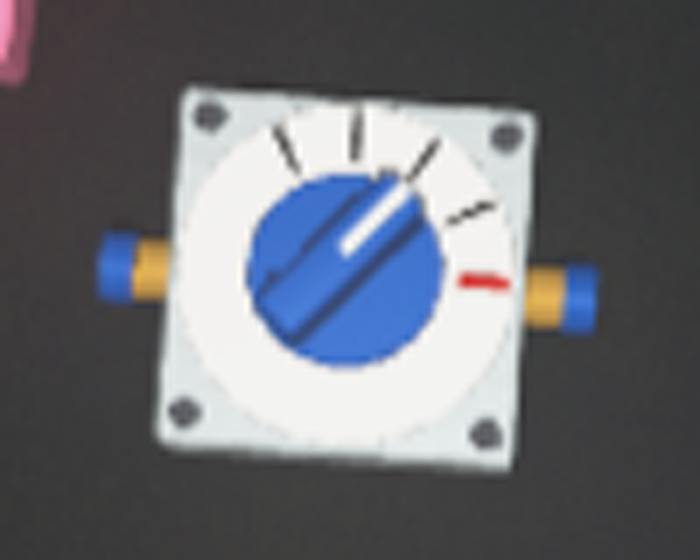

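The crop shows the pointer up-right at about 45° and the red mark at about -4°, so the valve is about 49° open.

```bash
cat >> h.py <<'E'
def delta(target,yaw=None):
    from scipy.spatial.transform import Rotation as R
    s=env.state();r=R.from_euler("xyz",s["ee_rot"],degrees=True)
    print("t",round(s["time_s"],2),"pos",np.round(s["ee_pos"],1),"rot",np.round(s["ee_rot"],1),"q",np.round(s["qpos"],1))
    print("tool delta",r.inv().apply(np.array(target)-s["ee_pos"]).round(1))
    if yaw is not None: print("roll units",-(yaw-s["ee_rot"][2])/5)
E
python3 - <<'E'
from h import *
import pickle
f=pickle.load(open("top.pkl","rb"))
uu,vv=[a.ravel() for a in np.meshgrid(np.arange(235,285),np.arange(175,225))]
P,z=pts(f,np.c_[uu,vv])
m=(P[:,2]>80)&(P[:,2]<100);q=P[m,:2]
w,v=np.linalg.eigh(np.cov(q.T));print(m.sum(),q.mean(0),np.degrees(np.arctan2(v[1,1],v[0,1])),np.sqrt(w*12),cv2.minAreaRect(q.astype(np.float32)))
c=q.mean(0)
delta([*c,190],135)
E
```

```text
221 [561.74643804 166.92462893] 133.558161383192 [16.54483827 55.37754101] ((562.7862548828125, 166.4444580078125), (16.225997924804688, 55.034324645996094), 43.697914123535156)
t 0.1 pos [ 147.  -555.4  191.6] rot [-179.9   -0.    14.8] q [-76.3  18.3  89.7  -0.   72.   -1.1]
tool delta [ 585.8 -592.1    2.6]
roll units -24.034237462138243
```

Request:
arm_command:
  rows:
    - {"delta_pos": [293, -296, 0], "roll": -12, "jaw": 100}
    - {"delta_pos": [293, -296, 0], "roll": -12, "jaw": 100}
    - {"delta_pos": [293, -296, 0], "roll": -12, "jaw": 100}
    - {"delta_pos": [293, -296, 0], "roll": -12, "jaw": 100}
    - {"delta_pos": [293, -296, 0], "roll": -12, "jaw": 100}
    - {"delta_pos": [293, -296, 0], "roll": -12, "jaw": 100}
    - {"delta_pos": [293, -296, 0], "roll": -12, "jaw": 100}
    - {"delta_pos": [293, -296, 0], "roll": -12, "jaw": 100}
    - {"delta_pos": [293, -296, 0], "roll": -12, "jaw": 100}
    - {"delta_pos": [293, -296, 0], "roll": -12, "jaw": 100}
    - {"delta_pos": [586, -592, 0], "roll": -23.75, "jaw": 100}
    - {"delta_pos": [586, -592, 0], "roll": -23.75, "jaw": 100}
    - {"delta_pos": [586, -592, 0], "roll": -23.75, "jaw": 100}
    - {"delta_pos": [586, -592, 0], "roll": -23.75, "jaw": 100}
    - {"delta_pos": [586, -592, 0], "roll": -23.75, "jaw": 100}
    - {"delta_pos": [586, -592, 0], "roll": -23.75, "jaw": 100}
    - {"delta_pos": [586, -592, 0], "roll": -23.75, "jaw": 100}
    - {"delta_pos": [586, -592, 0], "roll": -23.75, "jaw": 100}
    - {"delta_pos": [586, -592, 0], "roll": -23.75, "jaw": 100}
    - {"delta_pos": [586, -592, 0], "roll": -23.75, "jaw": 100}

```text
time_s: 1.77
ee_pos: [562.5, 168.4, 191.9]
ee_rot: [-180.0, -0.0, 133.7]
force: [1.6, -0.2, 0.8]
gripper_width: 91.2
gripper_force: 0.0
```

```bash
python3 -c "
from h import *
delta([562,167,190],133.6)"
```

```text
t 1.77 pos [562.5 168.4 191.9] rot [-180.    -0.   133.7] q [ 15.6  19.5  88.   -0.   72.6 -28.1]
tool delta [-0.7 -1.3  1.9]
roll units 0.013729099050158311
```

```bash
python3 - <<'E'
from h import *
from scipy.spatial.transform import Rotation as R
s=env.state();f=env.grab_frame("wrist");cv2.imwrite("pics/w1.png",f["img"])
T=np.array(f["T_tool_cam"]);Rw=R.from_euler("xyz",s["ee_rot"],degrees=True).as_matrix()
M=Rw@T[:3,:3];o=Rw@T[:3,3]+s["ee_pos"]
f["R"]=M.T;f["t"]=-M.T@o
vv,uu=np.nonzero(f["z_map"]>0);P,z=pts(f,np.c_[uu,vv])
hsv=cv2.cvtColor(f["img"][vv,uu][None],cv2.COLOR_BGR2HSV)[0]
near=np.hypot(P[:,0]-562,P[:,1]-167)<60
m=near&(P[:,2]>82)&(P[:,2]<98);q=P[m,:2]
w,v=np.linalg.eigh(np.cov(q.T));print(m.sum(),q.mean(0),P[m,2].mean(),np.degrees(np.arctan2(v[1,1],v[0,1])),cv2.minAreaRect(q.astype(np.float32)))
r=near&((hsv[:,0]<8)|(hsv[:,0]>172))&(hsv[:,1]>120)&(P[:,2]>36)&(P[:,2]<52)
c=np.array(cv2.minAreaRect(q.astype(np.float32))[0]);d=P[r,:2].mean(0)-c;print(r.sum(),P[r].mean(0),np.degrees(np.arctan2(d[1],d[0])))
E
```

```text
1037 [560.51829746 165.88910685] 89.81565528342223 133.00241812366772 ((562.2019653320312, 164.48883056640625), (15.263051986694336, 57.144683837890625), 43.17319869995117)
40 [557.82137383 122.99326243  44.92382563] -96.02626291497504
```

View pics/w1.png

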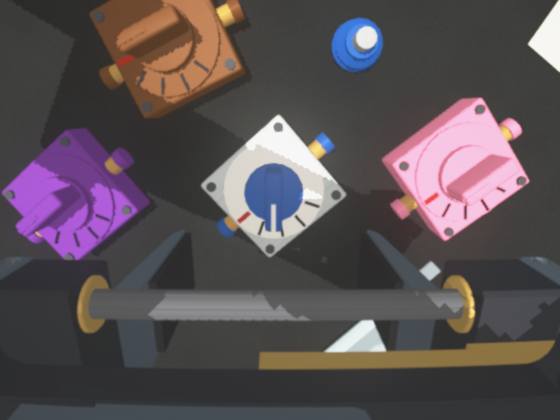

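The wrist view shows the wing centred ahead at (273,195), aligned with the tool x axis. The red mark is at (243,217). I'm descending and gripping.

Request:
arm_command:
  rows:
    - {"delta_pos": [-2, -2, 40], "roll": 0, "jaw": 60}
    - {"delta_pos": [-2, -2, 80], "roll": 0, "jaw": 60}
    - {"delta_pos": [-2, -2, 110], "roll": 0, "jaw": 60}
    - {"delta_pos": [-2, -2, 130], "roll": 0, "jaw": 60}
    - {"delta_pos": [-2, -2, 130], "roll": 0, "jaw": 60}
    - {"delta_pos": [-2, -2, 130], "roll": 0, "jaw": 60}
    - {"delta_pos": [-2, -2, 130], "roll": 0, "jaw": 0}
    - {"delta_pos": [-2, -2, 130], "roll": 0, "jaw": 0}
    - {"delta_pos": [-2, -2, 130], "roll": 0, "jaw": 0}
    - {"delta_pos": [-2, -2, 130], "roll": 0, "jaw": 0}
    - {"delta_pos": [-2, -2, 130], "roll": 0, "jaw": 0}
    - {"delta_pos": [-2, -2, 130], "roll": 0, "jaw": 0}
    - {"delta_pos": [-2, -2, 130], "roll": 0, "jaw": 0}
    - {"delta_pos": [-2, -2, 130], "roll": 0, "jaw": 0}
  squeeze: 15

```text
time_s: 2.98
ee_pos: [563.1, 164.3, 62.9]
ee_rot: [179.8, 0.0, 133.6]
force: [1.9, 2.9, 1.0]
gripper_width: 15.8
gripper_force: 15.0
```

Request:
arm_command:
  rows:
    - {"delta_pos": [0, 0, 0], "roll": 1, "jaw": 0}
    - {"delta_pos": [0, 0, 0], "roll": 2, "jaw": 0}
    - {"delta_pos": [0, 0, 0], "roll": 3, "jaw": 0}
    - {"delta_pos": [0, 0, 0], "roll": 4, "jaw": 0}
    - {"delta_pos": [0, 0, 0], "roll": 5, "jaw": 0}
    - {"delta_pos": [0, 0, 0], "roll": 6, "jaw": 0}
    - {"delta_pos": [0, 0, 0], "roll": 7, "jaw": 0}
    - {"delta_pos": [0, 0, 0], "roll": 8, "jaw": 0}
    - {"delta_pos": [0, 0, 0], "roll": 8.5, "jaw": 0}
    - {"delta_pos": [0, 0, 0], "roll": 8.5, "jaw": 0}

```text
time_s: 3.82
ee_pos: [561.7, 163.8, 62.9]
ee_rot: [-180.0, -0.0, 91.0]
force: [-1.7, 2.0, 6.2]
gripper_width: 15.5
gripper_force: 15.0
```

```bash
python3 -c "
from h import *
s=env.state();print(s['torque'],s['force'],s['ee_rot'])"
```

```text
[ 0.23507978  0.23075249 -0.08431976] [-1.72619235  2.01894835  6.15243931] [-1.79970220e+02 -1.08096829e-02  9.10389944e+01]
```

Request:
arm_command:
  rows:
    - {"delta_pos": [0, 0, 0], "roll": 0.4, "jaw": 0}
    - {"delta_pos": [0, 0, 0], "roll": 0.8, "jaw": 0}
    - {"delta_pos": [0, 0, 0], "roll": 1.0, "jaw": 0}
    - {"delta_pos": [0, 0, 0], "roll": 1.2, "jaw": 0}
    - {"delta_pos": [0, 0, 0], "roll": 1.2, "jaw": 0}
    - {"delta_pos": [0, 0, 0], "roll": 1.2, "jaw": 0}

```text
time_s: 4.32
ee_pos: [561.5, 163.7, 62.9]
ee_rot: [-180.0, -0.0, 85.2]
force: [-1.6, 0.7, 6.0]
gripper_width: 15.7
gripper_force: 15.0
```

```bash
python3 -c "
from h import *
s=env.state();print(s['torque'],s['force'],s['ee_rot'])"
```

```text
[0.26716634 0.30518611 0.05122462] [-1.58083371  0.71144187  6.04219844] [-1.79952631e+02 -7.73335079e-03  8.51504660e+01]
```

Request:
arm_command:
  rows:
    - {"delta_pos": [0, 0, 0], "roll": 0.3, "jaw": 0}
    - {"delta_pos": [0, 0, 0], "roll": 0.6, "jaw": 0}
    - {"delta_pos": [0, 0, 0], "roll": 0.6, "jaw": 0}
    - {"delta_pos": [0, 0, 0], "roll": 0.6, "jaw": 0}

```text
time_s: 4.65
ee_pos: [561.5, 163.6, 62.9]
ee_rot: [-180.0, 0.0, 82.3]
force: [-2.1, 0.6, 5.0]
gripper_width: 16.5
gripper_force: 15.4
```

```bash
python3 -c "
from h import *
s=env.state();print(s['torque'],s['force'],s['ee_rot'])"
```

```text
[0.33090759 0.35687594 0.54618171] [-2.13838962  0.63670918  5.00798894] [-1.79954965e+02  3.49168350e-02  8.22746528e+01]
```

The torque has risen to 0.55 N m and the jaw has widened slightly, so the valve is on its seat at about yaw 84.5. Next I back off to yaw 144.5.

Request:
arm_command:
  rows:
    - {"delta_pos": [0, 0, 0], "roll": 0, "jaw": 0}
    - {"delta_pos": [0, 0, 0], "roll": -1, "jaw": 0}
    - {"delta_pos": [0, 0, 0], "roll": -2, "jaw": 0}
    - {"delta_pos": [0, 0, 0], "roll": -3, "jaw": 0}
    - {"delta_pos": [0, 0, 0], "roll": -4, "jaw": 0}
    - {"delta_pos": [0, 0, 0], "roll": -5, "jaw": 0}
    - {"delta_pos": [0, 0, 0], "roll": -6, "jaw": 0}
    - {"delta_pos": [0, 0, 0], "roll": -7, "jaw": 0}
    - {"delta_pos": [0, 0, 0], "roll": -8, "jaw": 0}
    - {"delta_pos": [0, 0, 0], "roll": -9, "jaw": 0}
    - {"delta_pos": [0, 0, 0], "roll": -10, "jaw": 0}
    - {"delta_pos": [0, 0, 0], "roll": -11, "jaw": 0}
    - {"delta_pos": [0, 0, 0], "roll": -12, "jaw": 0}
    - {"delta_pos": [0, 0, 0], "roll": -12.4, "jaw": 0}
    - {"delta_pos": [0, 0, 0], "roll": -12.4, "jaw": 0}
    - {"delta_pos": [0, 0, 0], "roll": -12.4, "jaw": 0}
    - {"delta_pos": [0, 0, 0], "roll": -12.4, "jaw": 0}

```text
time_s: 6.07
ee_pos: [563.5, 164.5, 62.9]
ee_rot: [179.8, 0.1, 144.1]
force: [3.0, 5.1, 1.5]
gripper_width: 15.9
gripper_force: 15.0
```

Request:
arm_command:
  rows:
    - {"delta_pos": [0, 0, 0], "roll": 0, "jaw": 60}
    - {"delta_pos": [0, 0, 0], "roll": 0, "jaw": 60}
    - {"delta_pos": [0, 0, 0], "roll": 0, "jaw": 60}
    - {"delta_pos": [0, 0, 0], "roll": 0, "jaw": 60}
    - {"delta_pos": [0, 0, 0], "roll": 0, "jaw": 60}
    - {"delta_pos": [0, 0, -30], "roll": 0, "jaw": 60}
    - {"delta_pos": [0, 0, -60], "roll": 0, "jaw": 60}
    - {"delta_pos": [0, 0, -100], "roll": 0, "jaw": 60}
    - {"delta_pos": [0, 0, -130], "roll": 0, "jaw": 60}
    - {"delta_pos": [0, 0, -130], "roll": 0, "jaw": 60}
    - {"delta_pos": [0, 0, -130], "roll": 0, "jaw": 60}

```text
time_s: 6.98
ee_pos: [562.9, 163.6, 194.3]
ee_rot: [179.8, 0.2, 144.1]
force: [-0.0, 0.9, -0.5]
gripper_width: 54.6
gripper_force: 0.0
```

```bash
python3 - <<'E'
from h import *
from scipy.spatial.transform import Rotation as R
s=env.state();f=env.grab_frame("wrist");cv2.imwrite("pics/w2.png",f["img"])
T=np.array(f["T_tool_cam"]);Rw=R.from_euler("xyz",s["ee_rot"],degrees=True).as_matrix()
M=Rw@T[:3,:3];o=Rw@T[:3,3]+s["ee_pos"];f["R"]=M.T;f["t"]=-M.T@o
print(s["ee_rot"],s["ee_pos"],s["force"])
vv,uu=np.nonzero(f["z_map"]>0);P,z=pts(f,np.c_[uu,vv])
m=(np.hypot(P[:,0]-562,P[:,1]-165)<40)&(P[:,2]>82)&(P[:,2]<98)
print(m.sum(),cv2.minAreaRect(P[m,:2].astype(np.float32)))
E
```

```text
[1.79833370e+02 1.58475986e-01 1.44070805e+02] [562.92322399 163.61867864 194.25022974] [-0.0152125   0.90556902 -0.51858814]
1080 ((562.1007690429688, 164.54913330078125), (15.846660614013672, 57.03028869628906), 53.77790069580078)
```

View pics/w2.png

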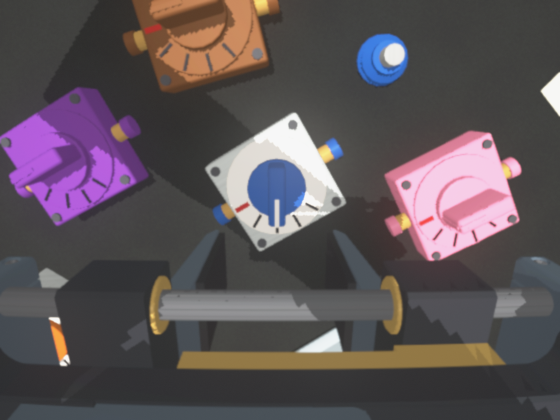

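The wrist view shows the pointer (277,215) lined up with the second mark past the red one. The wing is at yaw 143.8 and the gripper is clear, so I'm handing in.

```bash
python3 -c "
from workcell import env
print(env.job_done())"
```

```text
the job is handed in; nothing more can be done
None
```

I turned the blue valve down onto its seat, backed it off two marks (about 59–60° open) and let go; the job is handed in, the arm never went near the orange valve or the spare cup, and the hand-in call returned no verdict.

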